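# Start the rotor hold-down screw in the hub

## Robot

A 6-joint arm with a two-finger parallel gripper is mounted at the origin on the work surface. World frame = base frame: x ahead of the robot, y to its left, z up, the work surface at z = 0. Lengths are in m, angles in degrees, forces in N, time in s.
With the tool pointing down it reaches from about 0.35 to 0.875 m from the base axis. Payload 4.2 kg.
Tool frame: the origin (TCP) lies on the centre line of the jaws, within the pads' length; the fingertips stand 25 mm ahead of it and the grasp point (between the pads) lies 6 mm ahead of it; z points along the fingers, y is the line along which they close (so a half turn about z gives the same grasp; the last joint's range is limited). The gripper opens to 87 mm and grips with 3 to 60 N. Pads are 19 mm wide; open, the fingers measure 117 mm over their backs; the gripper's body (75 mm by 190 mm) begins 51 mm behind the grasp point.
Start: joints at [-48.381, 22.042, 0.453, 0, -68.411, -14.817], TCP at [0.282, -0.558, 0.248] pointing down, gripper open.
Joint ranges: [-179.83, 179.83], [-69.29, 118.12], [-61.27, 80.66], [-181.25, 117.63], [-171.15, -9.14], [-177.46, 177.46]. Speed limits (degrees/s): [159.86, 159.86, 180, 180, 180, 180].

## Interface

Orientations are given as a 3x3 rotation matrix whose columns are the frame's x, y, z axes.
In Python, from station import r gives the robot as it stands.
- The arm moves only by the tool move_arm, never from a script. Its argument "series" is a list of rows, each an object with "grip": the opening, from 0 (shut) to 1 (fully open); "xyz": the shift along the tool's x, y, z in mm, a list of three; "angular": the turn, a rotation vector about the tool's x, y, z in rad, a list of three. A call has 1 to 10 rows; each row is the pose to reach, as a shift and turn from the pose commanded when the call began, along the tool's axes at that moment; what a row does not reach only later rows make up. A row lasts 1/10 s, in which the tool goes at most 50 mm and 8.59 degrees, less where a joint would pass 70% of its speed; a pose out of reach is approached as far as the arm can. A call with a gripper value outside its range is refused whole. The fingers move at their own pace and stop on an object; the grip force is fixed at half the most. Time passes only in rows, so rows that repeat a pose let the fingers close. It gives the time, the measured TCP pose, the force, the opening and the grip force at its end, in the units of the state.
- r.sense(): the state, without advancing time (a new reading comes with each control period).
- r.capture(name): name is "side" or "top"; returns a dict with "img" (480x640x3 uint8, red, green, blue), "camera_matrix" (3x3 intrinsics, pixels), "rvec" (rotation vector, rad) and "tvec" (3), from world to camera coordinates, as OpenCV has them. Camera axes: x right, y down, z forward; pixel columns grow to the right and rows downward; lengths in m; the calibration is good to about 2 mm. A picture is of the moment at which its call begins. There is no depth.
- r.finish_job(): hands the job in; it is judged then, once.
The state is a dict: "time_s": time; "joints": joint angles; "joint_velocities": joint speeds; "effort": joint torques, N m; "tcp_pos": TCP position; "ee_rot": TCP orientation; "wrist_force": force on the tool from outside, world axes, zero at the start; "moment": the same for the moment, N m; "gripper_width": opening from 0.0 (shut) to 1.0 (fully open); "gripper_force": force on a finger pad.
Only numpy, scipy, OpenCV 4.12 (cv2) and the standard library are available. Lean on these libraries where they do the work, as an engineer would, in place of code of your own. Each camera call takes 0.05 s, during which the arm holds its last target. There are 200 camera calls.

## Task

Take the large-knobbed hold-down screw out of its cup and set it upright in the threaded hub in the middle of the rotor. With light downward pressure turn it backward (anticlockwise from above) until it drops at the start of the thread, then turn it one full turn forward (clockwise) from there without forcing it. Finish with the gripper still holding the screw by its knob, started and upright, and leave the other things on the bench where they are.

Things in the scene. Friction and masses are not known exactly. Their poses are not given: they have to be found in the camera images.
- screw: Hold-down screw, 0.2 kg, 104 mm long, standing in a grey cup at the start. Origin at the centre of its lower end, z up along its axis. Round aluminium knob 38 mm in diameter from z 66 to 104 mm; steel shank 18 mm in diameter below it, tapering to 10 mm over the lowest 9 mm.
- lug (a point): Point in one of the screw's two round thread lugs (in place of a full thread): 12.8 mm from the axis along the screw's +x, 30 mm above its lower end. The other lug is the same on the opposite side. Each is 3.6 mm thick and reaches 14.6 mm from the axis.
- boss_top (a point): Centre of the open top of the threaded hub, fixed, 130 mm above the bench, z up. The hub is an aluminium tube, 46 mm outside diameter, 50 mm above the steel plate of the rotor. Its hole is free to 10.8 mm from the axis; a right-handed two-start thread stands between 10.8 and 18.5 mm. Lead 16 mm per turn, clockwise from above goes down. The two starts lie opposite each other at the rim, heading new each time.
- hub_axis (a point): Point on the hub's axis 8 mm below the rim. Set in, the lugs rest on the sloping top of the thread, up to 8 mm below the rim. Turned anticlockwise, at most about half a turn, they climb to the rim (knob underside then 38 mm above the rim) and fall 8 mm off the thread's end (30 mm). One clockwise turn from there takes the screw 16 mm down (14 mm). Play 1.8 mm axially, 1.8 mm sideways. Let go, it stays.
- rotor: The rotor on its stand, fixed: steel spider plate 80 mm above the bench, eight blue cups with rims 91 mm high, outer sides 111 mm from the middle; three hold glass tubes up to 103 mm high. Origin on the bench under the hub's axis. The spider's arms do not show where the thread starts.
- cup_a_rim (a point): Centre of the rim of the fixed grey cup in which the screw stands: 52 mm outside diameter, 34 mm hole, rim 72 mm above the bench. The underside of the knob rests on this rim.
- pin: A different part, leave it alone: smaller pin with a black knob 22 mm in diameter on a thin flange, in a second grey cup of the same kind. Origin on its axis, 66 mm below the flange, z up.
- reagent: Bystander: amber bottle, 64 mm diameter, 150 mm tall, origin under its centre.
- beaker: Bystander: glass beaker, 72 mm diameter, 90 mm tall, origin under its centre.
- jar: Bystander: white jar, 60 mm diameter, 75 mm tall, origin under its centre.
- spanner: Bystander: spanner lying flat on the bench, origin at its middle.

How it is judged (in metres and radians):
On the way, in this order (a step that is already met when the one before it is completed fails the run):
1. the screw stands upright in the hub with its lugs resting on the top of the thread, near the crest (horizontal distance between screw and boss_top below 0.004 m and angle between screw's own z axis and vertical below 0.12 rad and contact force between screw and rotor above 0.2 N and not ((x of lug in the frame of rotor above 0 m and y of lug in the frame of rotor between 0.003 and 0.02 m) or (x of lug in the frame of rotor below 0 m and y of lug in the frame of rotor between -0.02 and -0.003 m)) and z of screw in the frame of boss_top between -0.0312 and -0.0267 m).
2. turned back, the lugs pass the crest and fall off the end of the thread (seen between crest and lower thread, on the far side of the crest) (horizontal distance between screw and boss_top below 0.004 m and angle between screw's own z axis and vertical below 0.12 rad and ((((x of lug in the frame of rotor above 0 m and y of lug in the frame of rotor between 0.0006 and 0.0044 m) or (x of lug in the frame of rotor below 0 m and y of lug in the frame of rotor between -0.0044 and -0.0006 m)) and z of screw in the frame of boss_top between -0.0341 and -0.0294 m) or (((x of lug in the frame of rotor above 0 m and y of lug in the frame of rotor between 0.003 and 0.0044 m) or (x of lug in the frame of rotor below 0 m and y of lug in the frame of rotor between -0.0044 and -0.003 m)) and z of screw in the frame of boss_top between -0.0341 and -0.0252 m) or (((x of lug in the frame of rotor above 0 m and y of lug in the frame of rotor between 0.003 and 0.0082 m) or (x of lug in the frame of rotor below 0 m and y of lug in the frame of rotor between -0.0082 and -0.003 m)) and z of screw in the frame of boss_top between -0.0332 and -0.0252 m) or (((x of lug in the frame of rotor above 0 m and y of lug in the frame of rotor between 0.003 and 0.0119 m) or (x of lug in the frame of rotor below 0 m and y of lug in the frame of rotor between -0.0119 and -0.003 m)) and z of screw in the frame of boss_top between -0.032 and -0.0252 m))).
At the end, for the whole second after the job is handed in: The screw stands in the hub (axis within 4 mm, upright within 7 degrees), one turn in from the drop: its lower end 48 to 55 mm below the hub's rim (knob underside 11 to 18 mm above it) and its heading within 57 degrees of where it dropped, still, with the fingers holding it with more than 2 N (horizontal distance between screw and boss_top below 0.004 m and angle between screw's own z axis and vertical below 0.12 rad and angle between the x axis of screw and the x axis of rotor, either way round below 1 rad and contact force between the fingers and screw above 2 N and linear speed of screw below 0.01 m/s and angular speed of screw below 0.15 rad/s and z of screw in the frame of boss_top between -0.0552 and -0.0482 m); the arm keeps its last pose, push and grip.
It fails at once if the screw is forced in the hub (more than 60 N) (contact force between screw and rotor above 60 N).
It fails at once if another thing on the bench is pushed away by more than 20 mm (distance of any of pin, reagent, beaker, jar, spanner from where it was at the start of the episode above 0.02 m).
It also fails if it takes over 72 s, if anything falls off the work surface, if the arm or the gripper's body presses on something with over 40 N, if the wrist force passes 120 N, or if a joint passes its speed limit or range.

## Working session

There is one attempt and no reset: what is moved stays moved. The work goes in short steps, Python scripts to look and compute and a tool call to move; the robot and the scene stay as the last step left them, time stands still between calls to the robot, and variables do not carry over. Pictures are saved under pics/ and viewed, at most 10 in all, crops included, and the job is handed in when it is done.

Besides the shell and the picture viewer there is one more tool, called after "Request:" by a JSON object that holds its "method" and its "body", one argument or row to a line. move_arm: Moves the arm, as the interface text tells. Its arguments: {"type":"object","properties":{"series":{"type":"array"}},"required":["series"]}

```bash
ls; mkdir -p pics; python3 - <<'E'
from station import r
import cv2
s=r.sense(); print(s)
for n in("side","top"):
    c=r.capture(n); cv2.imwrite(f"pics/{n}0.png",c["img"][:,:,::-1]); print(n,c["camera_matrix"],c["rvec"],c["tvec"])
E
```

```text
pics
{'time_s': 0.0, 'joints': array([-4.83790597e+01,  2.20909265e+01,  3.80827281e-01, -3.05236188e-02,
       -6.84116412e+01, -1.48166797e+01]), 'joint_velocities': array([ 0.00810961,  0.04339114, -0.13389769,  0.02594934, -0.03517552,
       -0.02929782]), 'effort': array([ 5.13484576e-05, -3.90662026e+01,  1.87405854e+01,  4.22001421e+00,
        1.09003848e-02, -2.03626182e-04]), 'tcp_pos': array([ 0.28162032, -0.55734362,  0.24646099]), 'ee_rot': array([[-8.92640866e-01, -4.50767347e-01, -1.04092464e-03],
       [-4.50768545e-01,  8.92638809e-01,  1.91736915e-03],
       [ 6.48823236e-05,  2.18073814e-03, -9.99997620e-01]]), 'wrist_force': array([ 0.62096297, -0.61315862,  0.37504634]), 'moment': array([ 0.01323095, -0.01214945, -0.03351423]), 'gripper_force': 0.0, 'gripper_width': 0.9991666747183217}
side [[492.07036127   0.         313.58708018]
 [  0.         492.07036127 236.35989804]
 [  0.           0.           1.        ]] [ 0.17050686 -2.77998188  1.38105954] [0.55501541 0.17115104 0.96313615]
top [[509.75144614   0.         329.7950536 ]
 [  0.         509.75144614 242.92187129]
 [  0.           0.           1.        ]] [ 2.12866563 -2.11063468  0.16247482] [-0.03278748  0.57999683  1.0269083 ]
```

View pics/side0.png

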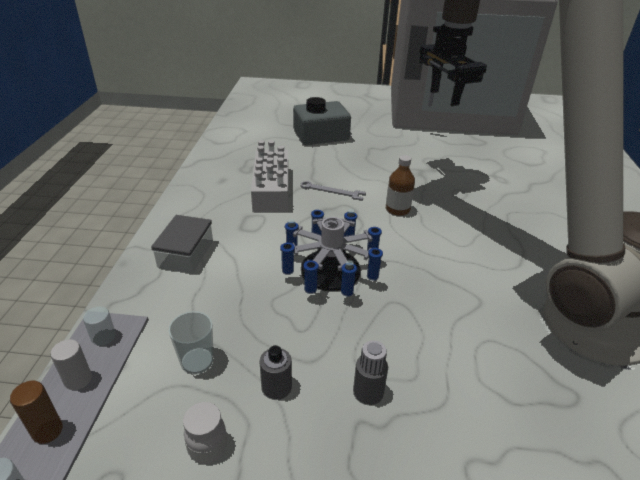

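View pics/top0.png

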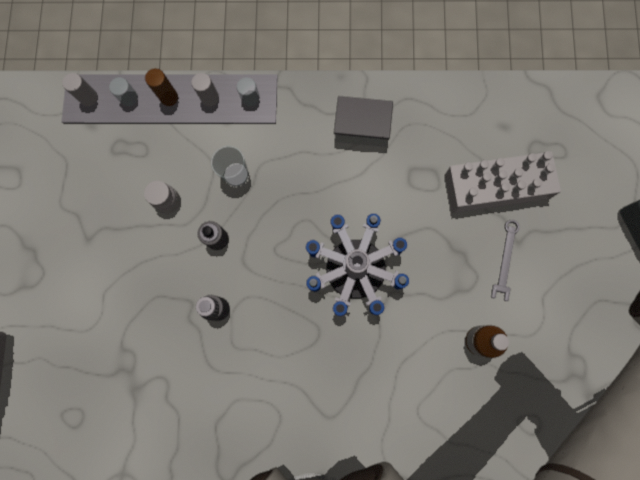

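The side view shows the screw knob at about (373,352) and the hub at (333,226). In the top view the knob is at (206,308) and the hub at (357,262). The pin is the black knob at top (209,232).

```bash
cat > h.py <<'E'
import numpy as np, cv2
from station import r
def cam(n):
    c=r.capture(n); R=cv2.Rodrigues(np.array(c["rvec"],float))[0]
    return c["img"],np.array(c["camera_matrix"]),R,np.array(c["tvec"],float).ravel()
def ray(C,uv):
    _,K,R,t=C; d=R.T@np.linalg.solve(K,[uv[0],uv[1],1.]); return -R.T@t,d
def onz(C,uv,z):
    o,d=ray(C,uv); return o+d*(z-o[2])/d[2]
def px(C,p):
    _,K,R,t=C; q=K@(R@np.array(p)+t); return q[:2]/q[2]
def tri(A,ua,B,ub):
    M=np.zeros((3,3));b=np.zeros(3)
    for C,u in((A,ua),(B,ub)):
        o,d=ray(C,u); d/=np.linalg.norm(d); P=np.eye(3)-np.outer(d,d); M+=P;b+=P@o
    return np.linalg.solve(M,b)
def crop(C,u,h,k):
    x,y=map(int,u); return cv2.resize(C[0][y-h:y+h,x-h:x+h,::-1],None,fx=k,fy=k,interpolation=cv2.INTER_CUBIC)
E
python3 - <<'E'
from h import *
T=cam("top");S=cam("side")
im=[crop(T,(210,308),30,6),crop(T,(357,262),30,6),crop(S,(371,360),30,6) ,crop(S,(333,225),30,6)]
im=[cv2.resize(i,(300,300)) for i in im]
cv2.imwrite("pics/c.png",np.vstack([np.hstack(im[:2]),np.hstack(im[2:])]))
# blue cup rims in top view: centroid of contours -> circle on z=.091
h=cv2.cvtColor(T[0],cv2.COLOR_RGB2HSV); m=cv2.inRange(h,(100,120,40),(130,255,255))
n,l,st,ce=cv2.connectedComponentsWithStats(m)
P=[]
for i in range(1,n):
    if st[i,4]>20: p=onz(T,ce[i],.088);P.append(p[:2]);print(ce[i],st[i,4],p)
P=np.array(P,np.float32);print(cv2.fitEllipse(P) if len(P)>5 else P)
print("hub",onz(T,(357,261.5),.13),onz(S,(333,225),.13)); print("knob",onz(T,(206,308),.11),onz(S,(374,351),.11))
E
```

```text
[336.94871795 221.76923077] 78 [ 0.61785139 -0.04295854  0.088     ]
[372.77777778 221.5       ] 72 [ 0.61883315 -0.11642532  0.088     ]
[399.63218391 244.77011494] 87 [ 0.57076149 -0.17069514  0.088     ]
[312.31325301 247.68674699] 83 [0.56354522 0.0068011  0.088     ]
[400.5106383  281.72340426] 94 [ 0.49552514 -0.17144151  0.088     ]
[313.57777778 284.32222222] 90 [0.48884584 0.00303133 0.088     ]
[376.1122449  307.92857143] 98 [ 0.44285224 -0.12229574  0.088     ]
[339.85714286 308.7032967 ] 91 [ 0.44064439 -0.05016149  0.088     ]
((0.530376136302948, -0.08296383917331696), (0.19096970558166504, 0.1916346251964569), 158.28146362304688)
hub [ 0.52994162 -0.08288916  0.13      ] [ 0.53074767 -0.07695145  0.13      ]
knob [0.43851844 0.21228897 0.11      ] [0.44240318 0.21719811 0.11      ]
```

View pics/c.png

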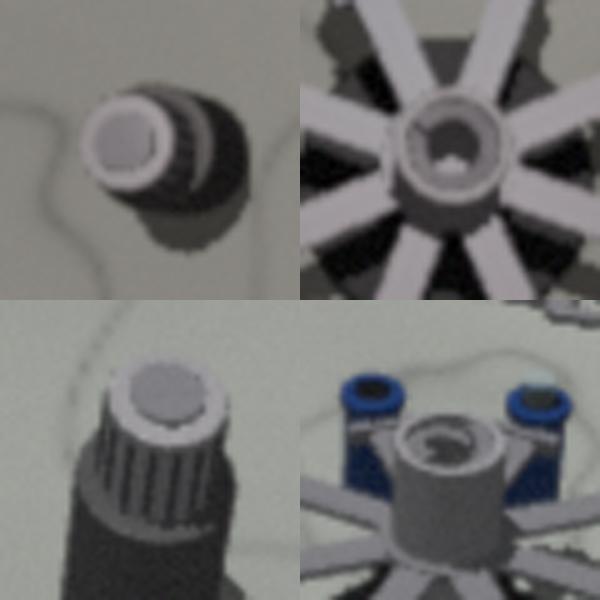

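```bash
cat >> h.py <<'E'
def to(p):
    s=r.sense(); print("mm tool:",np.round(s["ee_rot"].T@(np.array(p)-s["tcp_pos"])*1000,1), "tcp",s["tcp_pos"].round(4),"j",np.round(s["joints"],1),"F",s["wrist_force"].round(1),"M",s["moment"].round(2),"w",round(s["gripper_width"],3),"t",s["time_s"])
E
python3 - <<'E'
from h import *
T=cam("top");S=cam("side")
k=tri(T,(205.6,306.3),S,(374.3,350.1));h=tri(T,(356.8,261.1),S,(332.6,223.5));print(k,h)
to([k[0],k[1],.25])
E
```

```text
[0.44186572 0.21375986 0.1081141 ] [ 0.53140207 -0.08254898  0.12948415]
mm tool: [-490.7  616.4   -2.4] tcp [ 0.2818 -0.5577  0.2472] j [-48.4  22.1   0.4  -0.  -68.4 -14.8] F [-0.  -0.2  0.4] M [0.   0.04 0.  ] w 1.001 t 0.3
```

Request:
{"method": "move_arm", "body": {
  "series": [
    {"grip":1,"xyz":[-490.7,616.4,0],"angular":[0,0,0]},
    {"grip":1,"xyz":[-490.7,616.4,0],"angular":[0,0,0]},
    {"grip":1,"xyz":[-490.7,616.4,0],"angular":[0,0,0]},
    {"grip":1,"xyz":[-490.7,616.4,0],"angular":[0,0,0]},
    {"grip":1,"xyz":[-490.7,616.4,0],"angular":[0,0,0]},
    {"grip":1,"xyz":[-490.7,616.4,0],"angular":[0,0,0]},
    {"grip":1,"xyz":[-490.7,616.4,0],"angular":[0,0,0]},
    {"grip":1,"xyz":[-490.7,616.4,0],"angular":[0,0,0]},
    {"grip":1,"xyz":[-490.7,616.4,0],"angular":[0,0,0]},
    {"grip":1,"xyz":[-490.7,616.4,0],"angular":[0,0,0]}
  ]
}}

```text
time_s: 1.3
tcp_pos: [0.3833, -0.0663, 0.2481]
ee_rot: [[-0.893, -0.451, 0.002], [-0.451, 0.893, 0.0], [-0.002, -0.0, -1.0]]
wrist_force: [1.5, 0.0, -0.4]
gripper_width: 1.002
gripper_force: 0.0
```

```bash
python3 -c "
from h import *
to([.4419,.2138,.25])"
```

```text
mm tool: [-178.6  223.6   -1.7] tcp [ 0.3833 -0.0663  0.2481] j [ 14.4  -2.  -29.6   0.  -62.3 -77.6] F [ 1.5  0.  -0.4] M [ 0.02 -0.11 -0.01] w 1.002 t 1.3
```

Request:
{"method": "move_arm", "body": {
  "series": [
    {"grip":1,"xyz":[-178.6,223.6,0],"angular":[0,0,0]},
    {"grip":1,"xyz":[-178.6,223.6,0],"angular":[0,0,0]},
    {"grip":1,"xyz":[-178.6,223.6,0],"angular":[0,0,0]},
    {"grip":1,"xyz":[-178.6,223.6,0],"angular":[0,0,0]},
    {"grip":1,"xyz":[-178.6,223.6,0],"angular":[0,0,0]},
    {"grip":1,"xyz":[-178.6,223.6,0],"angular":[0,0,0]},
    {"grip":1,"xyz":[-178.6,223.6,80],"angular":[0,0,0]},
    {"grip":1,"xyz":[-178.6,223.6,80],"angular":[0,0,0]},
    {"grip":1,"xyz":[-178.6,223.6,80],"angular":[0,0,0]},
    {"grip":1,"xyz":[-178.6,223.6,80],"angular":[0,0,0]}
  ]
}}

```text
time_s: 2.3
tcp_pos: [0.4425, 0.212, 0.1682]
ee_rot: [[-0.892, -0.451, 0.001], [-0.451, 0.892, -0.001], [-0.0, -0.001, -1.0]]
wrist_force: [0.8, 0.4, 0.0]
gripper_width: 1.0
gripper_force: 0.0
```

```bash
python3 - <<'E'
from h import *
to([.4419,.2138,.102])
T=cam("top");S=cam("side")
cv2.imwrite("pics/d.png",np.hstack([crop(T,(215,300),60,5)[:, :],crop(S,(365,350),60,5)])[:,:][:600,:1200])
i=cv2.imread("pics/d.png"); cv2.imwrite("pics/d.png",cv2.resize(i,(800,400)))
E
```

```text
mm tool: [-0.2  1.9 66.2] tcp [0.4425 0.212  0.1682] j [ 4.460e+01  1.350e+01 -2.460e+01  1.000e-01 -5.190e+01 -1.078e+02] F [0.8 0.4 0. ] M [ 0.04 -0.01  0.  ] w 1.0 t 2.3
```

View pics/d.png

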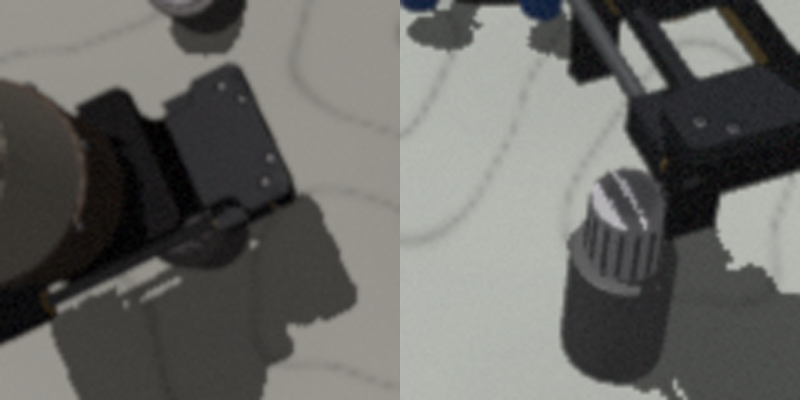

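The knob at side crop (625,205) sits between and below the fingertips at (595,80) and (690,235). I'll check this against the projection.

```bash
python3 - <<'E'
from h import *
S=cam("side"); s=r.sense();R=s["ee_rot"];p=s["tcp_pos"]
f=lambda q:((px(S,q)-[305,290])*400/120+[400,0]).round()
for y in(-50,0,50): print(y,f(p+R@[0,y/1000,.025]))
print(f([.4419,.2138,.108]))
E
```

```text
-50 [589.  69.]
0 [636. 145.]
50 [687. 228.]
[631. 201.]
```

Request:
{"method": "move_arm", "body": {
  "series": [
    {"grip":1,"xyz":[0,1.5,40],"angular":[0,0,0]},
    {"grip":1,"xyz":[0,1.5,67],"angular":[0,0,0]},
    {"grip":1,"xyz":[0,1.5,67],"angular":[0,0,0]},
    {"grip":1,"xyz":[0,1.5,67],"angular":[0,0,0]},
    {"grip":0.3,"xyz":[0,1.5,67],"angular":[0,0,0]},
    {"grip":0.2,"xyz":[0,1.5,67],"angular":[0,0,0]},
    {"grip":0.2,"xyz":[0,1.5,67],"angular":[0,0,0]},
    {"grip":0.2,"xyz":[0,1.5,67],"angular":[0,0,0]},
    {"grip":0.2,"xyz":[0,1.5,67],"angular":[0,0,0]},
    {"grip":0.2,"xyz":[0,1.5,67],"angular":[0,0,0]}
  ]
}}

```text
time_s: 3.45
tcp_pos: [0.4413, 0.2132, 0.1006]
ee_rot: [[-0.893, -0.451, 0.0], [-0.451, 0.893, 0.0], [-0.0, 0.0, -1.0]]
wrist_force: [-1.4, -0.1, -0.2]
gripper_width: 0.541
gripper_force: 0.0
```

```bash
python3 -c "
from h import *
to([.4419,.2138,.260])"
```

```text
mm tool: [  -0.8    0.2 -159.4] tcp [0.4413 0.2132 0.1006] j [  44.8   18.7  -29.3   -0.   -42.  -108. ] F [-1.4 -0.1 -0.2] M [ 0.06  0.   -0.  ] w 0.541 t 3.45
```

Request:
{"method": "move_arm", "body": {
  "series": [
    {"grip":0,"xyz":[0,0,0],"angular":[0,0,0]},
    {"grip":0,"xyz":[0,0,0],"angular":[0,0,0]},
    {"grip":0,"xyz":[0,0,0],"angular":[0,0,0]},
    {"grip":0,"xyz":[0,0,0],"angular":[0,0,0]},
    {"grip":0,"xyz":[0,0,0],"angular":[0,0,0]},
    {"grip":0,"xyz":[0,0,0],"angular":[0,0,0]}
  ]
}}

```text
time_s: 4.05
tcp_pos: [0.4413, 0.2132, 0.1005]
ee_rot: [[-0.893, -0.451, -0.0], [-0.451, 0.893, -0.0], [0.0, -0.0, -1.0]]
wrist_force: [-1.5, -0.1, 1.1]
gripper_width: 0.428
gripper_force: 30.0
```

```bash
python3 -c "
from h import *
to([.4419,.2138,.260])"
```

```text
mm tool: [  -0.8    0.3 -159.5] tcp [0.4413 0.2132 0.1005] j [  44.8   18.7  -29.3    0.   -42.  -108. ] F [-1.5 -0.1  1.1] M [-0.05  0.05 -0.01] w 0.428 t 4.05
```

Request:
{"method": "move_arm", "body": {
  "series": [
    {"grip":0,"xyz":[0,0,-30],"angular":[0,0,0]},
    {"grip":0,"xyz":[0,0,-70],"angular":[0,0,0]},
    {"grip":0,"xyz":[0,0,-115],"angular":[0,0,0]},
    {"grip":0,"xyz":[0,0,-160],"angular":[0,0,0]},
    {"grip":0,"xyz":[0,0,-170],"angular":[0,0,0]},
    {"grip":0,"xyz":[8,-45,-170],"angular":[0,0,0]},
    {"grip":0,"xyz":[15,-88,-170],"angular":[0,0,0]},
    {"grip":0,"xyz":[23,-130,-170],"angular":[0,0,0]},
    {"grip":0,"xyz":[30,-172,-170],"angular":[0,0,0]},
    {"grip":0,"xyz":[37,-214,-170],"angular":[0,0,0]}
  ]
}}

```text
time_s: 5.05
tcp_pos: [0.5043, 0.0039, 0.2694]
ee_rot: [[-0.893, -0.451, -0.002], [-0.451, 0.893, 0.0], [0.002, 0.001, -1.0]]
wrist_force: [0.9, 0.8, -2.5]
gripper_width: 0.428
gripper_force: 30.0
```

```bash
python3 -c "
from h import *
to([.5314,-.0825,.250])"
```

```text
mm tool: [ 14.8 -89.4  19.3] tcp [0.5043 0.0039 0.2694] j [ 18.9   9.3 -14.   -0.1 -66.8 -82.1] F [ 0.9  0.8 -2.5] M [ 0.06 -0.05  0.04] w 0.428 t 5.05
```

Request:
{"method": "move_arm", "body": {
  "series": [
    {"grip":0,"xyz":[7,-40,0],"angular":[0,0,0]},
    {"grip":0,"xyz":[12,-75,8],"angular":[0,0,0]},
    {"grip":0,"xyz":[15.8,-90.5,18],"angular":[0,0,0]},
    {"grip":0,"xyz":[15.8,-90.5,18],"angular":[0,0,0]},
    {"grip":0,"xyz":[15.8,-90.5,18],"angular":[0,0,0]},
    {"grip":0,"xyz":[15.8,-90.5,18],"angular":[0,0,0]}
  ]
}}

```text
time_s: 5.65
tcp_pos: [0.5313, -0.0817, 0.2525]
ee_rot: [[-0.892, -0.452, -0.0], [-0.452, 0.892, 0.0], [0.0, 0.0, -1.0]]
wrist_force: [-0.2, -0.5, -1.6]
gripper_width: 0.427
gripper_force: 30.0
```

```bash
python3 - <<'E'
from h import *
to([.5314,-.0825,.236])
S=cam("side");T=cam("top");p=r.sense()["tcp_pos"]
for n,C in(("S",S),("T",T)): print(n,"tip",px(C,p-[0,0,.094]),"hub",px(C,[.5314,-.0825,.13]))
cv2.imwrite("pics/e.png",np.hstack([crop(S,(333,200),50,4),crop(T,(357,262),50,4)]))
E
```

```text
mm tool: [ 0.3 -0.7 16.5] tcp [ 0.5313 -0.0817  0.2525] j [  8.5  13.3 -11.4  -0.  -65.3 -71.7] F [-0.2 -0.5 -1.6] M [0.05 0.03 0.05] w 0.427 t 5.65
S tip [333.4361166  211.77927683] hub [332.90140353 223.37314382]
T tip [356.73687763 258.54521019] hub [356.8001696 260.7540512]
```

View pics/e.png

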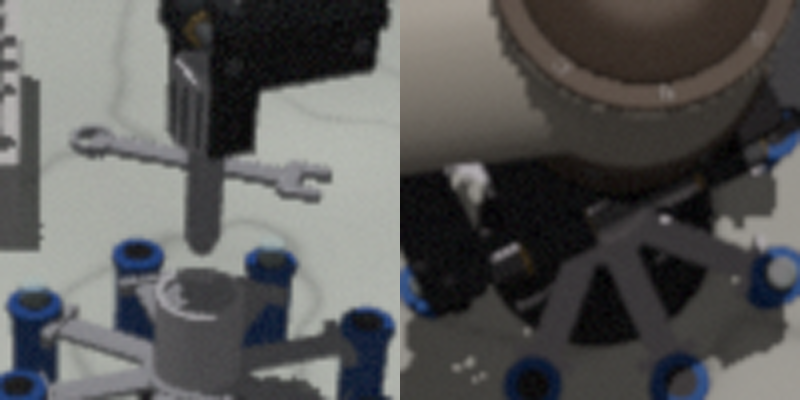

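The screw tip in the side crop at (202,250) is straight above the hub rim centre at (199,291), as projected. I'll descend.

Request:
{"method": "move_arm", "body": {
  "series": [
    {"grip":0,"xyz":[0.3,-0.6,8],"angular":[0,0,0]},
    {"grip":0,"xyz":[0.3,-0.6,16],"angular":[0,0,0]},
    {"grip":0,"xyz":[0.3,-0.6,22],"angular":[0,0,0]},
    {"grip":0,"xyz":[0.3,-0.6,26],"angular":[0,0,0]},
    {"grip":0,"xyz":[0.3,-0.6,30],"angular":[0,0,0]},
    {"grip":0,"xyz":[0.3,-0.6,34],"angular":[0,0,0]},
    {"grip":0,"xyz":[0.3,-0.6,38],"angular":[0,0,0]},
    {"grip":0,"xyz":[0.3,-0.6,42],"angular":[0,0,0]},
    {"grip":0,"xyz":[0.3,-0.6,46],"angular":[0,0,0]},
    {"grip":0,"xyz":[0.3,-0.6,46],"angular":[0,0,0]}
  ]
}}

```text
time_s: 6.75
tcp_pos: [0.5314, -0.0835, 0.2061]
ee_rot: [[-0.893, -0.451, -0.0], [-0.451, 0.893, -0.001], [0.001, -0.0, -1.0]]
wrist_force: [0.6, -2.5, -2.9]
gripper_width: 0.427
gripper_force: 30.0
```

```bash
python3 -c "
from h import *
to([.5314,-.0825,.196])"
```

```text
mm tool: [-0.4  0.9 10.1] tcp [ 0.5314 -0.0835  0.2061] j [  8.4  15.6 -15.4   0.  -59.  -71.6] F [ 0.6 -2.5 -2.9] M [-0.85 -0.18  0.02] w 0.427 t 6.75
```

Request:
{"method": "move_arm", "body": {
  "series": [
    {"grip":0,"xyz":[0.4,-0.9,0],"angular":[0,0,0]},
    {"grip":0,"xyz":[0.4,-0.9,2],"angular":[0,0,0]},
    {"grip":0,"xyz":[0.4,-0.9,4],"angular":[0,0,0]},
    {"grip":0,"xyz":[0.4,-0.9,6],"angular":[0,0,0]},
    {"grip":0,"xyz":[0.4,-0.9,7],"angular":[0,0,0]},
    {"grip":0,"xyz":[0.4,-0.9,8],"angular":[0,0,0]},
    {"grip":0,"xyz":[0.4,-0.9,8],"angular":[0,0,0]}
  ]
}}

```text
time_s: 7.45
tcp_pos: [0.5315, -0.084, 0.1984]
ee_rot: [[-0.893, -0.451, -0.0], [-0.451, 0.893, 0.0], [0.0, 0.0, -1.0]]
wrist_force: [0.1, 0.3, -1.8]
gripper_width: 0.429
gripper_force: 30.0
```

```bash
python3 -c "
from h import *
to([.5314,-.0825,.196])"
```

```text
mm tool: [-0.6  1.4  2.4] tcp [ 0.5315 -0.084   0.1984] j [  8.3  16.1 -16.   -0.  -58.  -71.5] F [ 0.1  0.3 -1.8] M [-0.04  0.    0.04] w 0.429 t 7.45
```

Request:
{"method": "move_arm", "body": {
  "series": [
    {"grip":0,"xyz":[0,0,1],"angular":[0,0,0]},
    {"grip":0,"xyz":[0,0,2],"angular":[0,0,0]},
    {"grip":0,"xyz":[0,0,3],"angular":[0,0,0]},
    {"grip":0,"xyz":[0,0,4],"angular":[0,0,0]},
    {"grip":0,"xyz":[0,0,4],"angular":[0,0,0]}
  ]
}}

```text
time_s: 7.95
tcp_pos: [0.5315, -0.084, 0.1944]
ee_rot: [[-0.893, -0.451, -0.0], [-0.451, 0.893, 0.0], [0.0, 0.0, -1.0]]
wrist_force: [0.2, 0.0, -1.5]
gripper_width: 0.431
gripper_force: 30.0
```

Request:
{"method": "move_arm", "body": {
  "series": [
    {"grip":0,"xyz":[0,0,1],"angular":[0,0,0]},
    {"grip":0,"xyz":[0,0,2],"angular":[0,0,0]},
    {"grip":0,"xyz":[0,0,3],"angular":[0,0,0]},
    {"grip":0,"xyz":[0,0,3],"angular":[0,0,0]}
  ]
}}

```text
time_s: 8.35
tcp_pos: [0.5314, -0.084, 0.1913]
ee_rot: [[-0.893, -0.451, -0.0], [-0.451, 0.893, 0.0], [0.0, 0.0, -1.0]]
wrist_force: [-0.4, 1.0, -3.0]
gripper_width: 0.43
gripper_force: 30.0
```

Request:
{"method": "move_arm", "body": {
  "series": [
    {"grip":0,"xyz":[0,0,0.7],"angular":[0,0,0]},
    {"grip":0,"xyz":[0,0,1.4],"angular":[0,0,0]},
    {"grip":0,"xyz":[0,0,2],"angular":[0,0,0]},
    {"grip":0,"xyz":[0,0,2],"angular":[0,0,0]}
  ]
}}

```text
time_s: 8.75
tcp_pos: [0.5318, -0.084, 0.1901]
ee_rot: [[-0.892, -0.451, 0.001], [-0.451, 0.892, -0.0], [-0.001, -0.0, -1.0]]
wrist_force: [-1.4, 0.2, 0.3]
gripper_width: 0.427
gripper_force: 30.0
```

Request:
{"method": "move_arm", "body": {
  "series": [
    {"grip":0,"xyz":[0,0,-0.3],"angular":[0,0,-0.14]},
    {"grip":0,"xyz":[0,0,-0.6],"angular":[0,0,-0.28]},
    {"grip":0,"xyz":[0,0,-1.0],"angular":[0,0,-0.42]},
    {"grip":0,"xyz":[0,0,-1.3],"angular":[0,0,-0.56]},
    {"grip":0,"xyz":[0,0,-1.6],"angular":[0,0,-0.7]},
    {"grip":0,"xyz":[0,0,-2.0],"angular":[0,0,-0.84]},
    {"grip":0,"xyz":[0,0,-2.3],"angular":[0,0,-0.98]},
    {"grip":0,"xyz":[0,0,-2.3],"angular":[0,0,-0.98]}
  ]
}}

```text
time_s: 9.55
tcp_pos: [0.5318, -0.0845, 0.1926]
ee_rot: [[-0.123, -0.992, 0.001], [-0.992, 0.123, -0.001], [0.001, -0.001, -1.0]]
wrist_force: [-1.5, -1.3, 3.2]
gripper_width: 0.426
gripper_force: 30.0
```

```bash
python3 -c "
from h import *
to([.5314,-.0825,.196])"
```

```text
mm tool: [-1.9  0.6 -3.4] tcp [ 0.5318 -0.0845  0.1926] j [  8.3  16.4 -16.4   0.1 -57.1 -15.4] F [-1.5 -1.3  3.2] M [-0.33  0.4  -0.07] w 0.426 t 9.55
```

Request:
{"method": "move_arm", "body": {
  "series": [
    {"grip":0,"xyz":[0,0,-0.4],"angular":[0,0,-0.14]},
    {"grip":0,"xyz":[0,0,-0.7],"angular":[0,0,-0.28]},
    {"grip":0,"xyz":[0,0,-1.1],"angular":[0,0,-0.42]},
    {"grip":0,"xyz":[0,0,-1.4],"angular":[0,0,-0.56]},
    {"grip":0,"xyz":[0,0,-1.8],"angular":[0,0,-0.7]},
    {"grip":0,"xyz":[0,0,-1.8],"angular":[0,0,-0.7]}
  ]
}}

```text
time_s: 10.15
tcp_pos: [0.5324, -0.0843, 0.1944]
ee_rot: [[0.543, -0.84, 0.002], [-0.84, -0.543, -0.0], [0.002, -0.002, -1.0]]
wrist_force: [-0.2, -0.8, 2.5]
gripper_width: 0.428
gripper_force: 30.0
```

```bash
python3 -c "
from h import *
to([.5314,-.0825,.196])"
```

```text
mm tool: [-2.1 -0.2 -1.6] tcp [ 0.5324 -0.0843  0.1944] j [  8.3  16.3 -16.3   0.1 -57.3  24.6] F [-0.2 -0.8  2.5] M [-0.41 -0.07 -0.04] w 0.428 t 10.15
```

Request:
{"method": "move_arm", "body": {
  "series": [
    {"grip":0,"xyz":[0,0,-0.3],"angular":[0,0,-0.1]},
    {"grip":0,"xyz":[0,0,-0.5],"angular":[0,0,-0.2]},
    {"grip":0,"xyz":[0,0,-0.8],"angular":[0,0,-0.3]},
    {"grip":0,"xyz":[0,0,-1.0],"angular":[0,0,-0.4]},
    {"grip":0,"xyz":[0,0,-1.0],"angular":[0,0,-0.4]}
  ]
}}

```text
time_s: 10.65
tcp_pos: [0.5327, -0.084, 0.1954]
ee_rot: [[0.826, -0.563, 0.003], [-0.563, -0.826, -0.0], [0.003, -0.002, -1.0]]
wrist_force: [1.3, -1.5, 2.9]
gripper_width: 0.426
gripper_force: 30.0
```

Request:
{"method": "move_arm", "body": {
  "series": [
    {"grip":0,"xyz":[0,0,-0.3],"angular":[0,0,-0.1]},
    {"grip":0,"xyz":[0,0,-0.5],"angular":[0,0,-0.2]},
    {"grip":0,"xyz":[0,0,-0.5],"angular":[0,0,-0.2]}
  ]
}}

```text
time_s: 10.95
tcp_pos: [0.532, -0.0839, 0.1956]
ee_rot: [[0.922, -0.388, 0.001], [-0.388, -0.922, 0.0], [0.001, -0.001, -1.0]]
wrist_force: [0.5, -0.2, 2.6]
gripper_width: 0.431
gripper_force: 30.0
```

Request:
{"method": "move_arm", "body": {
  "series": [
    {"grip":0,"xyz":[0,0,-0.3],"angular":[0,0,-0.1]},
    {"grip":0,"xyz":[0,0,-0.5],"angular":[0,0,-0.2]},
    {"grip":0,"xyz":[0,0,-0.5],"angular":[0,0,-0.2]}
  ]
}}

```text
time_s: 11.25
tcp_pos: [0.5319, -0.0839, 0.1957]
ee_rot: [[0.98, -0.197, 0.001], [-0.197, -0.98, 0.0], [0.001, -0.0, -1.0]]
wrist_force: [1.4, 0.6, 1.8]
gripper_width: 0.428
gripper_force: 30.0
```

Request:
{"method": "move_arm", "body": {
  "series": [
    {"grip":0,"xyz":[0,0,-0.1],"angular":[0,0,-0.1]},
    {"grip":0,"xyz":[0,0,-0.2],"angular":[0,0,-0.2]},
    {"grip":0,"xyz":[0,0,-0.2],"angular":[0,0,-0.2]}
  ]
}}

```text
time_s: 11.55
tcp_pos: [0.5316, -0.0839, 0.1953]
ee_rot: [[1.0, 0.001, -0.0], [0.001, -1.0, 0.0], [-0.0, -0.0, -1.0]]
wrist_force: [2.4, -1.2, -1.6]
gripper_width: 0.428
gripper_force: 30.0
```

```bash
python3 -c "
from h import *
to([.5314,-.0825,.196])"
```

```text
mm tool: [-0.2 -1.4 -0.7] tcp [ 0.5316 -0.0839  0.1953] j [  8.3  16.2 -16.2  -0.  -57.6  81.8] F [ 2.4 -1.2 -1.6] M [-0.43 -0.52  0.02] w 0.428 t 11.55
```

Request:
{"method": "move_arm", "body": {
  "series": [
    {"grip":0,"xyz":[0,0,0],"angular":[0,0,-0.1]},
    {"grip":0,"xyz":[0,0,0],"angular":[0,0,-0.2]},
    {"grip":0,"xyz":[0,0,0.5],"angular":[0,0,-0.25]},
    {"grip":0,"xyz":[0,0,1],"angular":[0,0,-0.25]},
    {"grip":0,"xyz":[0,0,2],"angular":[0,0,-0.25]},
    {"grip":0,"xyz":[0,0,3],"angular":[0,0,-0.25]},
    {"grip":0,"xyz":[0,0,3],"angular":[0,0,-0.25]}
  ]
}}

```text
time_s: 12.25
tcp_pos: [0.5314, -0.084, 0.1925]
ee_rot: [[0.968, 0.252, -0.0], [0.252, -0.968, 0.0], [-0.0, -0.0, -1.0]]
wrist_force: [2.0, -1.2, -2.0]
gripper_width: 0.426
gripper_force: 30.0
```

```bash
python3 -c "
from h import *
to([.5314,-.0825,.188])"
```

```text
mm tool: [ 0.4 -1.5  4.5] tcp [ 0.5314 -0.084   0.1925] j [  8.3  16.4 -16.4  -0.  -57.2  96.3] F [ 2.  -1.2 -2. ] M [-0.5  -0.47 -0.02] w 0.426 t 12.25
```

Dropping freely, so I'll continue down to the seat.

Request:
{"method": "move_arm", "body": {
  "series": [
    {"grip":0,"xyz":[0,0,1],"angular":[0,0,0]},
    {"grip":0,"xyz":[0,0,2],"angular":[0,0,0]},
    {"grip":0,"xyz":[0,0,3],"angular":[0,0,0]},
    {"grip":0,"xyz":[0,0,3.5],"angular":[0,0,0]},
    {"grip":0,"xyz":[0,0,4],"angular":[0,0,0]},
    {"grip":0,"xyz":[0,0,4],"angular":[0,0,0]}
  ]
}}

```text
time_s: 12.85
tcp_pos: [0.5317, -0.084, 0.1896]
ee_rot: [[0.967, 0.254, 0.001], [0.254, -0.967, -0.0], [0.001, 0.0, -1.0]]
wrist_force: [-0.9, 0.7, 5.2]
gripper_width: 0.429
gripper_force: 30.0
```

```bash
python3 -c "
from h import *
to([.5314,-.0825,.188])"
```

```text
mm tool: [ 0.1 -1.6  1.6] tcp [ 0.5317 -0.084   0.1896] j [  8.3  16.5 -16.7   0.  -56.7  96.4] F [-0.9  0.7  5.2] M [-0.08  0.15  0.08] w 0.429 t 12.85
```

Request:
{"method": "move_arm", "body": {
  "series": [
    {"grip":0,"xyz":[0,0,0],"angular":[0,0,0.14]},
    {"grip":0,"xyz":[0,0,0.1],"angular":[0,0,0.28]},
    {"grip":0,"xyz":[0,0,0.4],"angular":[0,0,0.42]},
    {"grip":0,"xyz":[0,0,0.7],"angular":[0,0,0.56]},
    {"grip":0,"xyz":[0,0,1.0],"angular":[0,0,0.7]},
    {"grip":0,"xyz":[0,0,1.3],"angular":[0,0,0.84]},
    {"grip":0,"xyz":[0,0,1.7],"angular":[0,0,0.98]},
    {"grip":0,"xyz":[0,0,2.0],"angular":[0,0,1.12]},
    {"grip":0,"xyz":[0,0,2.3],"angular":[0,0,1.26]},
    {"grip":0,"xyz":[0,0,2.7],"angular":[0,0,1.4]}
  ]
}}

```text
time_s: 13.85
tcp_pos: [0.5313, -0.0845, 0.1861]
ee_rot: [[0.409, -0.913, -0.0], [-0.913, -0.409, -0.001], [0.0, 0.001, -1.0]]
wrist_force: [0.7, -1.4, 1.3]
gripper_width: 0.428
gripper_force: 30.0
```

```bash
python3 -c "
from h import *
to([.5314,-.0825,.188])"
```

```text
mm tool: [-1.8 -0.9 -1.9] tcp [ 0.5313 -0.0845  0.1861] j [  8.3  16.8 -16.9   0.  -56.3  15.8] F [ 0.7 -1.4  1.3] M [-0.54 -0.08 -0.06] w 0.428 t 13.85
```

Request:
{"method": "move_arm", "body": {
  "series": [
    {"grip":0,"xyz":[0,0,0.4],"angular":[0,0,0.14]},
    {"grip":0,"xyz":[0,0,0.7],"angular":[0,0,0.28]},
    {"grip":0,"xyz":[0,0,1.1],"angular":[0,0,0.42]},
    {"grip":0,"xyz":[0,0,1.4],"angular":[0,0,0.56]},
    {"grip":0,"xyz":[0,0,1.8],"angular":[0,0,0.7]},
    {"grip":0,"xyz":[0,0,2.1],"angular":[0,0,0.84]},
    {"grip":0,"xyz":[0,0,2.5],"angular":[0,0,0.98]},
    {"grip":0,"xyz":[0,0,2.8],"angular":[0,0,1.12]},
    {"grip":0,"xyz":[0,0,3.2],"angular":[0,0,1.26]},
    {"grip":0,"xyz":[0,0,3.5],"angular":[0,0,1.4]}
  ]
}}

```text
time_s: 14.85
tcp_pos: [0.5304, -0.0844, 0.1825]
ee_rot: [[-0.83, -0.558, -0.003], [-0.558, 0.83, -0.001], [0.003, 0.001, -1.0]]
wrist_force: [-2.1, -1.5, 4.2]
gripper_width: 0.431
gripper_force: 30.0
```

```bash
python3 -c "
from h import *
to([.5314,-.0825,.188])"
```

```text
mm tool: [-1.9  1.1 -5.5] tcp [ 0.5304 -0.0844  0.1825] j [  8.3  16.9 -17.2   0.  -56.  -64.4] F [-2.1 -1.5  4.2] M [-0.53  0.63  0.02] w 0.431 t 14.85
```

Request:
{"method": "move_arm", "body": {
  "series": [
    {"grip":0,"xyz":[0,0,0.2],"angular":[0,0,0.14]},
    {"grip":0,"xyz":[0,0,0.5],"angular":[0,0,0.28]},
    {"grip":0,"xyz":[0,0,0.9],"angular":[0,0,0.42]},
    {"grip":0,"xyz":[0,0,1.2],"angular":[0,0,0.56]},
    {"grip":0,"xyz":[0,0,1.6],"angular":[0,0,0.7]},
    {"grip":0,"xyz":[0,0,1.9],"angular":[0,0,0.84]},
    {"grip":0,"xyz":[0,0,2.3],"angular":[0,0,0.98]},
    {"grip":0,"xyz":[0,0,2.6],"angular":[0,0,1.12]},
    {"grip":0,"xyz":[0,0,3.0],"angular":[0,0,1.26]},
    {"grip":0,"xyz":[0,0,3.3],"angular":[0,0,1.4]}
  ]
}}

```text
time_s: 15.85
tcp_pos: [0.5306, -0.0836, 0.179]
ee_rot: [[-0.691, 0.723, -0.002], [0.723, 0.691, 0.001], [0.002, -0.001, -1.0]]
wrist_force: [-1.3, 1.2, 1.7]
gripper_width: 0.429
gripper_force: 30.0
```

```bash
python3 -c "
from h import *
to([.5314,-.0825,.188])"
```

```text
mm tool: [ 0.3  1.4 -9. ] tcp [ 0.5306 -0.0836  0.179 ] j [ 8.300e+00  1.720e+01 -1.750e+01 -1.000e-01 -5.550e+01 -1.446e+02] F [-1.3  1.2  1.7] M [ 0.32  0.16 -0.03] w 0.429 t 15.85
```

Request:
{"method": "move_arm", "body": {
  "series": [
    {"grip":0.7,"xyz":[0,0,0],"angular":[0,0,0]},
    {"grip":0.7,"xyz":[0,0,0],"angular":[0,0,0]},
    {"grip":0.7,"xyz":[0,0,0],"angular":[0,0,0]},
    {"grip":0.7,"xyz":[0,0,0],"angular":[0,0,-0.14]},
    {"grip":0.7,"xyz":[0,0,0],"angular":[0,0,-0.28]},
    {"grip":0.7,"xyz":[0,0,0],"angular":[0,0,-0.42]},
    {"grip":0.7,"xyz":[0,0,0],"angular":[0,0,-0.56]},
    {"grip":0.7,"xyz":[0,0,0],"angular":[0,0,-0.7]},
    {"grip":0.7,"xyz":[0,0,0],"angular":[0,0,-0.84]},
    {"grip":0.7,"xyz":[0,0,0],"angular":[0,0,-0.98]}
  ]
}}

```text
time_s: 16.85
tcp_pos: [0.5314, -0.0841, 0.1791]
ee_rot: [[-0.983, -0.184, -0.001], [-0.184, 0.983, 0.0], [0.001, 0.0, -1.0]]
wrist_force: [-0.4, 1.1, -0.5]
gripper_width: 0.705
gripper_force: 0.0
```

Request:
{"method": "move_arm", "body": {
  "series": [
    {"grip":0.7,"xyz":[0,0,0],"angular":[0,0,-0.14]},
    {"grip":0.7,"xyz":[0,0,0],"angular":[0,0,-0.28]},
    {"grip":0.7,"xyz":[0,0,0],"angular":[0,0,-0.42]},
    {"grip":0.7,"xyz":[0,0,0],"angular":[0,0,-0.56]},
    {"grip":0.7,"xyz":[0,0,0],"angular":[0,0,-0.7]},
    {"grip":0.7,"xyz":[0,0,0],"angular":[0,0,-0.84]},
    {"grip":0.7,"xyz":[0,0,0],"angular":[0,0,-0.98]},
    {"grip":0.7,"xyz":[0,0,0],"angular":[0,0,-1.12]},
    {"grip":0.7,"xyz":[0,0,0],"angular":[0,0,-1.26]},
    {"grip":0.7,"xyz":[0,0,0],"angular":[0,0,-1.4]}
  ]
}}

```text
time_s: 17.85
tcp_pos: [0.5314, -0.0841, 0.1791]
ee_rot: [[0.014, -1.0, -0.001], [-1.0, -0.014, 0.0], [-0.0, 0.001, -1.0]]
wrist_force: [-0.0, 0.4, 0.5]
gripper_width: 0.702
gripper_force: 0.0
```

```bash
python3 - <<'E'
from h import *
to([.5314,-.0838,.179])
S=cam("side")
cv2.imwrite("pics/f.png",crop(S,(333,200),50,5))
E
```

```text
mm tool: [-0.3 -0.   0.1] tcp [ 0.5314 -0.0841  0.1791] j [  8.3  17.2 -17.5  -0.  -55.4  -7.5] F [-0.   0.4  0.5] M [0.04 0.11 0.07] w 0.702 t 17.85
```

View pics/f.png

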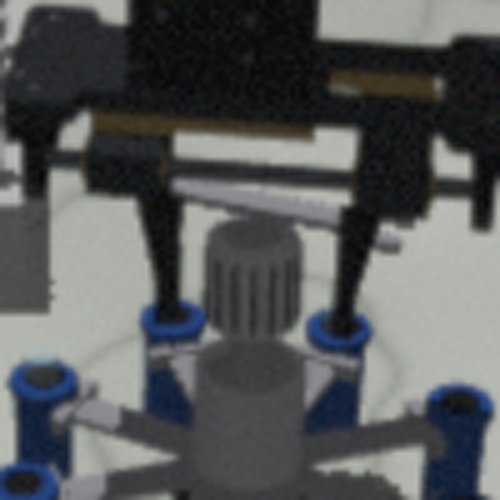

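The side crop shows the screw upright in the hub. The knob (252,280) is centred between the open fingers, and its underside is roughly 20 mm above the rim at (250,365), as expected. I'll regrip.

Request:
{"method": "move_arm", "body": {
  "series": [
    {"grip":0,"xyz":[0,0,0],"angular":[0,0,0]},
    {"grip":0,"xyz":[0,0,0],"angular":[0,0,0]},
    {"grip":0,"xyz":[0,0,0],"angular":[0,0,0]},
    {"grip":0,"xyz":[0,0,0],"angular":[0,0,0]},
    {"grip":0,"xyz":[0,0,0],"angular":[0,0,0]},
    {"grip":0,"xyz":[0,0,0],"angular":[0,0,0]},
    {"grip":0,"xyz":[0,0,0],"angular":[0,0,0]}
  ]
}}

```text
time_s: 18.6
tcp_pos: [0.5317, -0.084, 0.1794]
ee_rot: [[0.007, -1.0, 0.0], [-1.0, -0.007, -0.0], [0.0, -0.0, -1.0]]
wrist_force: [0.6, -0.2, -0.1]
gripper_width: 0.433
gripper_force: 30.0
```

Request:
{"method": "move_arm", "body": {
  "series": [
    {"grip":0,"xyz":[0,0,0.4],"angular":[0,0,0.14]},
    {"grip":0,"xyz":[0,0,0.7],"angular":[0,0,0.28]},
    {"grip":0,"xyz":[0,0,1.1],"angular":[0,0,0.42]},
    {"grip":0,"xyz":[0,0,1.4],"angular":[0,0,0.56]},
    {"grip":0,"xyz":[0,0,1.8],"angular":[0,0,0.7]},
    {"grip":0,"xyz":[0,0,2.1],"angular":[0,0,0.84]},
    {"grip":0,"xyz":[0,0,2.5],"angular":[0,0,0.98]},
    {"grip":0,"xyz":[0,0,2.8],"angular":[0,0,1.12]}
  ]
}}

```text
time_s: 19.4
tcp_pos: [0.532, -0.0842, 0.1768]
ee_rot: [[-0.9, -0.437, 0.001], [-0.437, 0.9, -0.0], [-0.001, -0.001, -1.0]]
wrist_force: [0.2, -1.1, 0.5]
gripper_width: 0.43
gripper_force: 30.0
```

```bash
python3 - <<'E'
from h import *
to([.5314,-.0838,.179])
E
```

```text
mm tool: [ 0.4  0.7 -2.2] tcp [ 0.532  -0.0842  0.1768] j [  8.3  17.3 -17.6   0.  -55.  -72.4] F [ 0.2 -1.1  0.5] M [-0.27 -0.42  0.04] w 0.43 t 19.4
```

Request:
{"method": "move_arm", "body": {
  "series": [
    {"grip":0,"xyz":[0,0,0.4],"angular":[0,0,0.14]},
    {"grip":0,"xyz":[0,0,0.7],"angular":[0,0,0.28]},
    {"grip":0,"xyz":[0,0,1.1],"angular":[0,0,0.42]},
    {"grip":0,"xyz":[0,0,1.4],"angular":[0,0,0.56]},
    {"grip":0,"xyz":[0,0,1.8],"angular":[0,0,0.7]},
    {"grip":0,"xyz":[0,0,2.1],"angular":[0,0,0.84]},
    {"grip":0,"xyz":[0,0,2.6],"angular":[0,0,1.0]},
    {"grip":0,"xyz":[0,0,2.6],"angular":[0,0,1.0]},
    {"grip":0,"xyz":[0,0,2.6],"angular":[0,0,1.0]},
    {"grip":0,"xyz":[0,0,2.6],"angular":[0,0,1.0]}
  ]
}}

```text
time_s: 20.4
tcp_pos: [0.5321, -0.0844, 0.1743]
ee_rot: [[-0.858, 0.514, 0.001], [0.514, 0.858, -0.001], [-0.002, 0.0, -1.0]]
wrist_force: [2.8, -3.9, 0.5]
gripper_width: 0.427
gripper_force: 30.0
```

```bash
python3 - <<'E'
from h import *
to([.5314,-.0838,.174])
S=cam("side");T=cam("top")
cv2.imwrite("pics/g.png",crop(S,(333,210),50,6))
E
```

```text
mm tool: [1.  0.2 0.3] tcp [ 0.5321 -0.0844  0.1743] j [ 8.300e+00  1.750e+01 -1.780e+01  1.000e-01 -5.460e+01 -1.292e+02] F [ 2.8 -3.9  0.5] M [-1.44 -0.83  0.06] w 0.427 t 20.4
```

View pics/g.png

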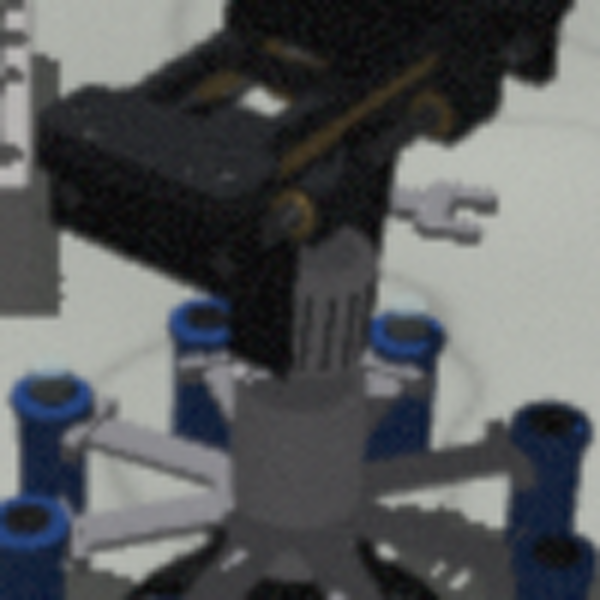

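The screw is held in the fingers, with the knob (335,310) close above the hub rim at (300,385). I'll turn another ~30° to get into the middle of the window, and ease the side load.

Request:
{"method": "move_arm", "body": {
  "series": [
    {"grip":0,"xyz":[-0.5,-0.3,0.4],"angular":[0,0,0.14]},
    {"grip":0,"xyz":[-0.5,-0.3,0.7],"angular":[0,0,0.28]},
    {"grip":0,"xyz":[-0.5,-0.3,1.1],"angular":[0,0,0.42]},
    {"grip":0,"xyz":[-0.5,-0.3,1.5],"angular":[0,0,0.52]},
    {"grip":0,"xyz":[-0.5,-0.3,1.5],"angular":[0,0,0.52]},
    {"grip":0,"xyz":[-0.5,-0.3,1.5],"angular":[0,0,0.52]},
    {"grip":0,"xyz":[-0.5,-0.3,1.5],"angular":[0,0,0.52]},
    {"grip":0,"xyz":[-0.5,-0.3,1.5],"angular":[0,0,0.52]}
  ]
}}

```text
time_s: 21.3
tcp_pos: [0.5319, -0.0849, 0.1729]
ee_rot: [[-0.489, 0.872, 0.0], [0.872, 0.489, -0.001], [-0.001, -0.0, -1.0]]
wrist_force: [1.6, -5.1, 3.1]
gripper_width: 0.428
gripper_force: 30.0
```

```bash
python3 - <<'E'
from h import *
to([.5314,-.0838,.174])
S=cam("side")
cv2.imwrite("pics/i.png",crop(S,(333,210),50,6))
E
```

```text
mm tool: [ 1.2  0.1 -1.1] tcp [ 0.5319 -0.0849  0.1729] j [   8.2   17.6  -17.9    0.   -54.5 -159. ] F [ 1.6 -5.1  3.1] M [-1.77 -0.33 -0.02] w 0.428 t 21.3
```

View pics/i.png

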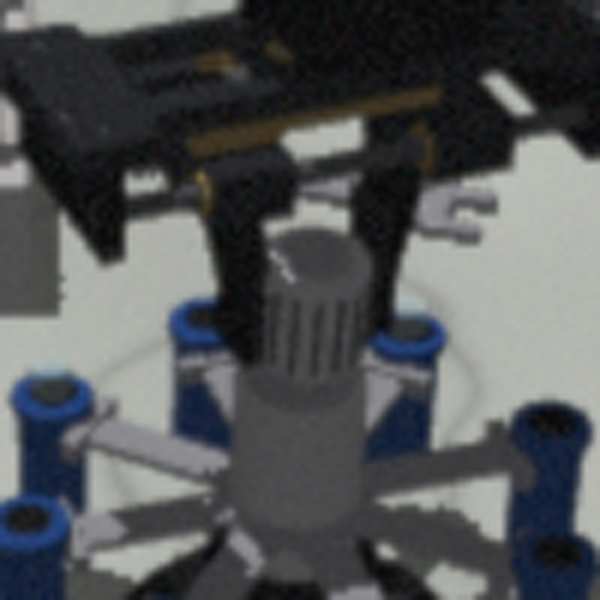

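The knob's centre (317,265 crop) looks about 17 crop px right of the hub axis (300). I'll check whether that's perspective or tilt.

```bash
python3 - <<'E'
from h import *
S=cam("side");p=r.sense()["tcp_pos"]
f=lambda q:((px(S,q)-[283,160])*6).round(1)
for h in(.08,.13,.145,.183): print(h,f([.5316,-.0835,h]))
print("tcp axis at knob top",f([p[0],p[1],.183]), "x-5mm",f([p[0]-.005,p[1],.183]),"y-5mm",f([p[0],p[1]-.005,.183]))
print("free state f.png (scale5) knob top z~.189",((px(S,[.5316,-.0835,.189])-[283,150])*5).round(1))
E
```

```text
0.08 [292.8 495.8]
0.13 [299.1 378.5]
0.145 [301.  341.9]
0.183 [306.1 246.1]
tcp axis at knob top [305.6 243.7] x-5mm [320.9 244.9] y-5mm [306.8 235.4]
free state f.png (scale5) knob top z~.189 [255.8 242.1]
```

The knob sits about 7 mm off-centre along tool +x, leaning, which also explains the side force along −x. I'll ease it back with the tool while watching the force.

Request:
{"method": "move_arm", "body": {
  "series": [
    {"grip":0,"xyz":[-1,0,0],"angular":[0,0,0]},
    {"grip":0,"xyz":[-2,0,0],"angular":[0,0,0]},
    {"grip":0,"xyz":[-2,0,0],"angular":[0,0,0]},
    {"grip":0,"xyz":[-2,0,0],"angular":[0,0,0]}
  ]
}}

```text
time_s: 21.8
tcp_pos: [0.5324, -0.0859, 0.1726]
ee_rot: [[-0.487, 0.873, -0.001], [0.873, 0.487, 0.001], [0.001, -0.0, -1.0]]
wrist_force: [-1.5, -0.7, 5.0]
gripper_width: 0.429
gripper_force: 30.0
```

```bash
python3 - <<'E'
from h import *
to([.5314,-.0838,.174])
S=cam("side")
cv2.imwrite("pics/k.png",crop(S,(333,205),40,7))
E
```

```text
mm tool: [ 2.3  0.1 -1.4] tcp [ 0.5324 -0.0859  0.1726] j [ 8.000e+00  1.770e+01 -1.770e+01 -1.000e-01 -5.460e+01 -1.589e+02] F [-1.5 -0.7  5. ] M [-0.3   0.38 -0.01] w 0.429 t 21.8
```

View pics/k.png

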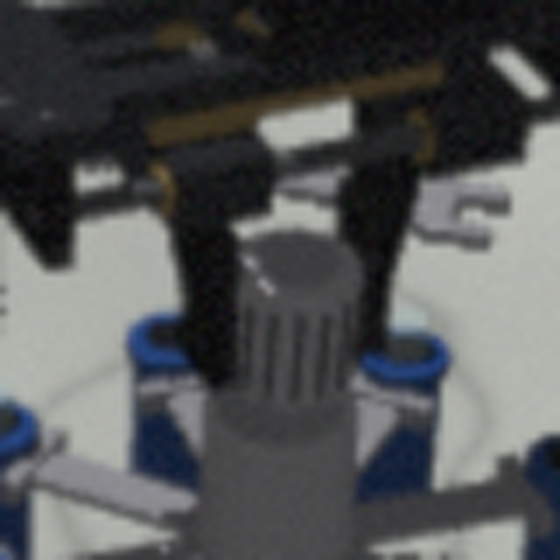

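The knob centre at (301,262) is still about 4 mm to the right of upright. The hub's clearance limits the lean to about 0.08 rad. I'll shift a little more towards upright and ease the downward press.

Request:
{"method": "move_arm", "body": {
  "series": [
    {"grip":0,"xyz":[-1,0,-0.2],"angular":[0,0,0]},
    {"grip":0,"xyz":[-2,0,-0.4],"angular":[0,0,0]},
    {"grip":0,"xyz":[-3,0,-0.6],"angular":[0,0,0]},
    {"grip":0,"xyz":[-3,0,-0.6],"angular":[0,0,0]},
    {"grip":0,"xyz":[-3,0,-0.6],"angular":[0,0,0]}
  ]
}}

```text
time_s: 22.35
tcp_pos: [0.534, -0.0885, 0.1725]
ee_rot: [[-0.487, 0.874, -0.001], [0.874, 0.487, 0.001], [0.001, -0.0, -1.0]]
wrist_force: [-1.3, 3.0, 1.1]
gripper_width: 0.427
gripper_force: 30.0
```

```bash
python3 - <<'E'
from h import *
to([.5314,-.0838,.174])
S=cam("side")
cv2.imwrite("pics/l.png",crop(S,(333,205),40,7))
E
```

```text
mm tool: [ 5.3  0.  -1.5] tcp [ 0.534  -0.0885  0.1725] j [ 7.700e+00  1.790e+01 -1.750e+01 -1.000e-01 -5.470e+01 -1.586e+02] F [-1.3  3.   1.1] M [0.91 0.3  0.04] w 0.427 t 22.35
```

View pics/l.png

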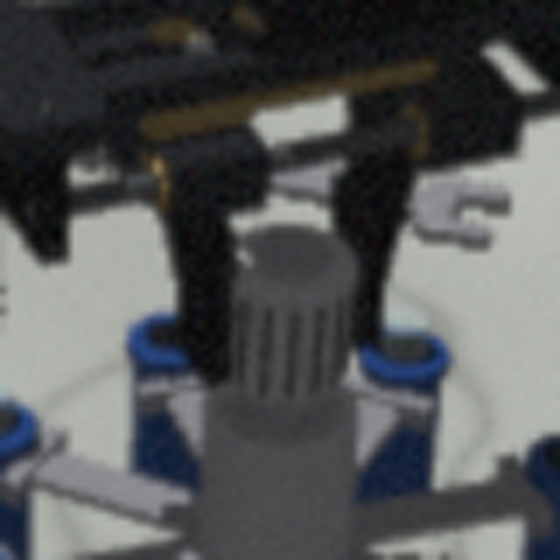

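The knob is now centred at (294,259), about 2 mm off upright. Depth is about −51.5 mm by both the TCP height and the turn count, and the grip is 30 N. I'm handing in.

```bash
python3 -c "
from station import r
print(r.finish_job())"
```

```text
the job is handed in; nothing more can be done
None
```

I handed the job in with the screw dropped at the thread start, turned about one full turn forward and still held by its knob (30 N). By my estimates its lower end is about 51.5 mm below the rim and it leans slightly (about 0.03 rad), but the hand-in returned no verdict.

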